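# Load the vial tray and hold the analyser cover at its balance point

### The arm

A 7-joint arm with a two-finger parallel gripper is mounted at the origin on the work surface. World frame = base frame: x ahead of the robot, y to its left, z up, the work surface at z = 0. Lengths are in m, angles in rad, forces in N, time in s.
With the tool pointing down it reaches from about 0.4 to 0.85 m from the base axis. Payload 10.4 kg.
Tool frame: the origin (TCP) lies midway between the tips of the shut fingers; the grasp point (between the pads) lies 19 mm behind it; z points along the fingers, y is the line along which they close (so a half turn about z gives the same grasp; the last joint's range is limited). The gripper opens to 87 mm and grips with 3 to 60 N. Pads are 19 mm wide; open, the fingers measure 117 mm over their backs; the gripper's body (75 mm by 190 mm) begins 51 mm behind the grasp point.
Start: joints at [1.277, 0.332, -0.065, 1.46, 0.022, 1.35, -0.088], TCP at [0.167, -0.602, 0.223] pointing down, gripper open.
Joint ranges: [-2.6, 2.6], [-0.5, 2.12], [-1.47, 1.34], [0.16, 2.42], [-1.27, 4.41], [0.06, 2.06], [-2.6, 2.6]. Speed limits (rad/s): [2.22, 2.22, 2.79, 2.79, 3.14, 3.14, 3.14].

### API

Orientations are given as a 3x3 rotation matrix whose columns are the frame's x, y, z axes.
In Python, from cell import manip gives the robot as it stands.
- The arm moves only by the shell command python3 -m handwheel 'ROWS' [FORCE]. ROWS is JSON, a list that holds one entry, the list of rows, each a list of 7 numbers: the shift along the tool's x, y, z in m, then the turn, a rotation vector about the tool's x, y, z in degrees, then the closure, from 0 (fully open) to 1 (shut). In form: [[[dx, dy, dz, ax, ay, az, fingers], ...]]. A call has 1 to 5 rows; each row shifts and turns the commanded pose from where the row before left it, along the tool's axes as they then stand; what a row does not reach is not made up. A row lasts 1/10 s, in which the tool goes at most 50 mm and 8.59 degrees, less where a joint would pass 70% of its speed; a pose out of reach is approached as far as the arm can. A call with a gripper value outside its range is refused whole. The fingers move at their own pace and stop on an object; FORCE is the grip in N (left out, the last holds). Time passes only in rows, so rows that do not move let the fingers close. It gives the time, the measured TCP pose, the force, the opening and the grip force at its end, in the units of the state.
- manip.observe(): the state, without advancing time (a new reading comes with each control period).
- manip.camera(name): name is "side" or "top" or "wrist"; returns a dict with "frame" (400x640x3 uint8, red, green, blue), "fx", "fy", "cx", "cy" (pixels), "k1" (the pictures are not rectified: a ray, as slopes to the right and down, at radius r is drawn at 1 + k1 r^2 times it, then the intrinsics apply), "R" (3x3) and "t" (3): a world point X has camera coordinates R X + t. Camera axes: x right, y down, z forward; pixel columns grow to the right and rows downward; lengths in m; the calibration is good to about 2 mm. A picture is of the moment at which its call begins. There is no depth.
- manip.finish_job(): hands the job in; it is judged then, once.
Trained networks look in the newest picture that a camera, given by its name, has taken for a name from the list of things; names that differ only in an ending like _2 or _b are one class to them, and where a whole thing is asked for, a point or a joint stands for the part that bears it (a point fixed in the world has none). Each returns a list of dicts, best first, with "p" (0 to 1); they miss things now and then, are a little off and sometimes report something else, mostly with a low value. They report only what shows in the picture. A call takes as long as a camera call. They do not tell look-alikes from the thing itself.
- manip.find_in(name, camera): "at" ([column, row] in pixels, amid what is visible of it).
- manip.landmark_of(name, camera): "at" ([column, row] in pixels: a listed point, or the origin of a listed thing).
The state is a dict: "clock": time; "joints": joint angles; "joint_vel": joint speeds; "joint_torque": joint torques, N m; "tcp_pos": TCP position; "ee_rot": TCP orientation; "ft_force": force on the tool from outside, world axes, zero at the start; "wrist_torque": the same for the moment, N m; "grip_width": finger opening in m; "gripper_force": force on a finger pad.
Only numpy, scipy, OpenCV 4.12 (cv2) and the standard library are available. Lean on these libraries where they do the work, as an engineer would, in place of code of your own. Each camera call takes 0.05 s, during which the arm holds its last target. There are 200 camera calls.

### The job

Slide the loaded vial tray, handle outwards, into the slot of the bench analyser until it is fully home, with all the vials still standing in it. Then swing the analyser's cover up to its balance point, a little short of upright, and hold it there still while I pipette into the vials: its stay is missing, so it must neither slam shut nor tip over backwards, and you finish while still holding it. Leave everything else on the trolley where it is.

Things in the scene. Friction and masses are not known exactly. Their poses are not given: they have to be found in the camera images.
- analyser: White bench-top analyser, fixed, 250 deep, 260 wide, 125 high to the cover's seat, 165 at the rear; a console with a dark screen beside the cover, on the right seen from its front. Origin on the table under the slot's mouth. A metal loading tongue 48 wide, its top level with the slot's floor, stands 75 out in front: a tray set on it with its leading end in the mouth stays put.
- slot_mouth (a point): Mouth of the analyser's slot: in its front face, mid-width, on the slot's floor, 22 above the table. +x points straight into the slot, y across it, z up. The slot is 66 wide, 62 high under a lintel, and ends at a stop 126 inside. Two blue flared cheeks, 22 out from the face, widen the way in to about 78.
- tray_mid (a point): Blue tray with five loose vials, on the table, 0.26 kg in all. Body 120 long (x), 60 wide (y, may be gripped across), 28 high; this point is its centre, 14 above its underside. Vials reach 47 above its underside. Handle at -x; +x goes in first. When home its x lies along slot_mouth's x with this point 66 inside the mouth, the handle outside.
- tray_handle (a point): Middle of the outer face of the tray's T-shaped handle, 110 from the tray's centre towards -x, 14 above the underside. Stem 14 thick (y); end plate 34 wide (y) and 7 thick; both span 2 to 26 above the underside. With the tray home this face is 44 in front of the analyser's face; push here.
- cover (a joint): Angle of the cover in rad: 0 shut, growing as its front edge is lifted, back stop at 2.0. White frame 154 x 110 x 20 with clear window, about 0.36 kg, hinged along the rear, free-swinging, no stay. With its heavy bar handle it balances at 1.35 (77 degrees from shut, 13 short of upright): below that it falls shut, beyond it falls back.
- cover_hinge (a point): Fixed point on the cover's hinge axis, mid-width, 150 behind the slot's mouth and 128 above the table. Axes as slot_mouth's; the hinge axis is y.
- cover_bar (a point): Middle of the cover's steel bar handle: round, 12 thick, 84 long, parallel to the hinge axis, on two end posts, its centre line 42 off the cover's outer face. With the cover shut it is 138 in front of the hinge axis and 62 above it (190 above the table); it moves on an arc of radius 151. It can turn between pads that pinch it lightly.
- vial0_mid (a point): Glass vial with a steel cap, 22 wide, 44 high, standing loose in a pocket of the tray; this point is half-way up.
- vial1_mid (a point): Glass vial with a red cap, 22 wide, 44 high, standing loose in a pocket of the tray; this point is half-way up.
- vial2_mid (a point): Glass vial with a steel cap, 22 wide, 44 high, standing loose in a pocket of the tray; this point is half-way up.
- vial3_mid (a point): Glass vial with a red cap, 22 wide, 44 high, standing loose in a pocket of the tray; this point is half-way up.
- vial4_mid (a point): Glass vial with a steel cap, 22 wide, 44 high, standing loose in a pocket of the tray; this point is half-way up.
- cup: Bystander: blue plastic medicine cup, 60 wide, 60 high; origin at the middle of its underside.
- amber: Bystander: brown glass bottle, 46 wide, 75 high; origin at the middle of its underside.
- tape: Bystander: roll of white tape lying flat, 64 wide, 25 high; origin at the middle of its underside.
- saline: Bystander: clear glass infusion bottle with blue cap, 68 wide, 150 high; origin at the middle of its underside.
- dish: Bystander: shallow steel instrument dish 200 x 90 x 35; origin at the middle of its underside.
- forceps: Bystander: steel forceps 130 long lying flat; origin under the middle.
- jar: Bystander: white jar with red lid, 60 wide, 70 high; origin at the middle of its underside.
Mind the look-alikes: they are no part of the job. Of the things that look like the part that bears tray_mid, the largest one is meant.

How it is judged:
By the outcome, as a careful person would: the job done as asked, in the order asked, and still so for the second after the job is handed in, while the arm keeps its last pose, push and grip.
It also fails if it takes over 72 s, if anything falls off the work surface, if the arm or the gripper's body presses on something with over 40 N, if the wrist force passes 120 N, or if a joint passes its speed limit or range.

## Working session

There is one attempt and no reset: what is moved stays moved. The work goes in short steps, Python scripts to look and compute and a shell command to move; the robot and the scene stay as the last step left them, time stands still between calls to the robot, and variables do not carry over. Pictures are saved under pics/ and viewed, at most 12 in all, crops included, and the job is handed in when it is done.

```bash
ls; mkdir -p pics; cat > h.py <<'E'
import numpy as np, cv2, json
from cell import manip
def shot(n, name=None):
    c=manip.camera(n)
    if name: cv2.imwrite('pics/'+name, c['frame'][:,:,::-1])
    return c
def ray(c,uv):
    d=np.array([(uv[0]-c['cx'])/c['fx'],(uv[1]-c['cy'])/c['fy']]); s=d.copy()
    for _ in range(20): s=d/(1+c['k1']*(s@s))
    R=np.array(c['R']);t=np.array(c['t'])
    v=R.T@np.array([s[0],s[1],1]); return -R.T@t, v/np.linalg.norm(v)
def onz(c,uv,z):
    o,v=ray(c,uv); return o+v*(z-o[2])/v[2]
def proj(c,X):
    p=np.array(c['R'])@np.array(X)+np.array(c['t']); s=p[:2]/p[2]; s=s*(1+c['k1']*(s@s))
    return np.array([s[0]*c['fx']+c['cx'],s[1]*c['fy']+c['cy']])
def tri(obs):
    A=np.zeros((3,3));b=np.zeros(3)
    for c,uv in obs:
        o,v=ray(c,uv);P=np.eye(3)-np.outer(v,v);A+=P;b+=P@o
    X=np.linalg.solve(A,b); return X,[np.linalg.norm((np.eye(3)-np.outer(ray(c,u)[1],ray(c,u)[1]))@(X-ray(c,u)[0])) for c,u in obs]
E
python3 - <<'E'
from h import *
np.set_printoptions(precision=3,suppress=True)
for n in ['side','top']:
    c=shot(n,n+'0.png')
    print(n,-np.array(c['R']).T@c['t'],c['fx'],c['k1'])
    for k in ['analyser','slot_mouth','tray_mid','tray_handle','cover_hinge','cover_bar','vial0_mid','vial1_mid','cup','amber','tape','saline','dish','forceps','jar']:
        print(k,[(np.round(d['at']).astype(int).tolist(),round(d['p'],2)) for d in manip.landmark_of(k,n)][:6])
s=manip.observe(); print(s['ft_force'],s['tcp_pos'],s['ee_rot'],s['clock'])
E
```

```text
pics
side [ 0.131 -0.863  0.863] 469.92002424867724 -0.08054184612153603
analyser [([314, 239], 0.82)]
slot_mouth [([314, 233], 0.8), ([414, 271], 0.39)]
tray_mid [([454, 365], 0.89), ([326, 360], 0.72), ([382, 326], 0.64)]
tray_handle [([292, 353], 0.9), ([492, 367], 0.77), ([401, 368], 0.62)]
cover_hinge [([290, 176], 0.72)]
cover_bar [([313, 183], 0.66), ([379, 306], 0.28)]
vial0_mid [([386, 338], 0.71)]
vial1_mid [([391, 324], 0.43)]
cup [([426, 298], 0.7)]
amber [([413, 268], 0.81)]
tape []
saline [([380, 328], 0.17)]
dish [([225, 180], 0.85)]
forceps []
jar [([234, 209], 0.83)]
top [0.492 0.005 1.315] 395.075427911834 -0.013373820450651842
analyser [([307, 210], 0.86)]
slot_mouth [([303, 209], 0.96), ([198, 184], 0.32)]
tray_mid [([418, 254], 0.91), ([458, 180], 0.7), ([408, 210], 0.6)]
tray_handle [([466, 158], 0.94), ([444, 212], 0.93), ([407, 272], 0.88)]
cover_hinge [([253, 208], 0.96), ([398, 200], 0.68)]
cover_bar [([297, 207], 0.83), ([445, 211], 0.27)]
vial0_mid [([427, 213], 0.64)]
vial1_mid [([419, 204], 0.5), ([365, 153], 0.37)]
cup [([402, 165], 0.74), ([298, 209], 0.39)]
amber [([365, 153], 0.68)]
tape [([411, 208], 0.71), ([427, 212], 0.61), ([356, 257], 0.57), ([249, 210], 0.19)]
saline [([195, 181], 0.65), ([254, 210], 0.16)]
dish [([185, 254], 0.74), ([406, 210], 0.69), ([197, 184], 0.48)]
forceps [([304, 252], 0.62)]
jar [([241, 261], 0.62)]
[ 0.015 -0.529 -0.811] [ 0.167 -0.602  0.223] [[ 0.964  0.268  0.   ]
 [ 0.268 -0.964 -0.   ]
 [-0.     0.    -1.   ]] 1.6
```

View pics/side0.png

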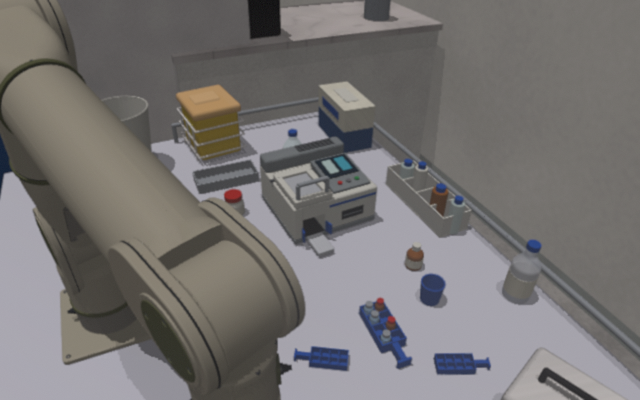

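```bash
python3 - <<'E'
import cv2
a=cv2.imread('pics/top0.png')[120:300,150:510]
cv2.imwrite('pics/top0c.png',cv2.resize(a,None,fx=2.2,fy=2.2,interpolation=cv2.INTER_CUBIC))
E
```

```text
(no output)
```

View pics/top0c.png

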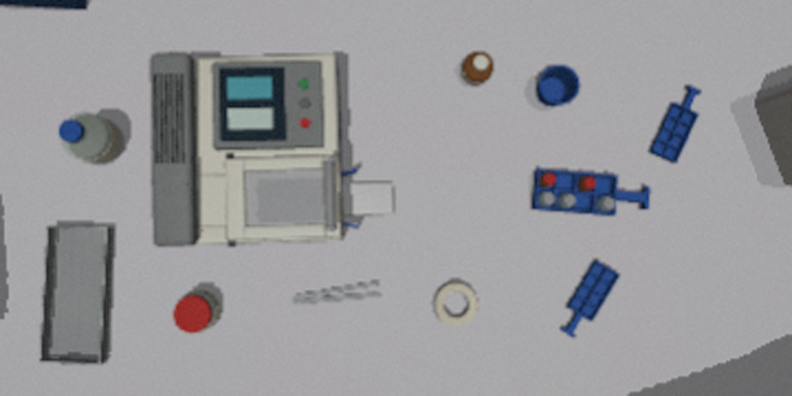

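The loaded tray is the largest of the three look-alikes: top (408,210), with five vials. The empty small ones are at (458,180) and (418,254). Its handle is at (444,212), and the analyser's slot mouth is near (303,209) with the tongue at about (319,209).

```bash
python3 - <<'E'
from h import *
np.set_printoptions(precision=4,suppress=True)
ct=shot('top'); cs=shot('side')
print(ct['R'])
for k,z in [('slot_mouth',.022),('analyser',0),('cover_hinge',.128),('cover_bar',.19)]:
    a=manip.landmark_of(k,'top')[0]['at'];b=manip.landmark_of(k,'side')[0]['at']
    print(k,a,onz(ct,a,z),onz(cs,b,z),tri([(ct,a),(cs,b)]))
for k,z in [('tray_mid',.014),('tray_handle',.014)]:
  for n,c in (('top',ct),('side',cs)):
    for d in manip.landmark_of(k,n): print(k,n,d['at'],d['p'],onz(c,d['at'],z))
# pixel estimates from enlarged crop: tray body corners at rim z=.028, tongue, analyser edges
f=lambda u,v:(150+(u+.5)/2.2-.5,120+(v+.5)/2.2-.5)
for nm,u,v,z in [('tray tl',535,168,.028),('tray bl',533,211,.028),('tray tr',618,174,.028),('tray br',614,215,.028),('handle end t',650,184,.026),('handle end b',647,209,.026),('tongue tr',394,180,.022),('tongue br',394,215,.022),('tongue tl',352,180,.022),('front top',346,52,.12),('front bot',342,238,.125),('saline',92,137,.1),('dish',78,290,.035),('jar',193,312,.07),('forc',337,292,0),('tape',456,302,.025),('amber',478,68,.075),('cup',557,86,.06)]:
    print(nm,onz(ct,f(u,v),z))
E
```

```text
[[ 0.0042 -1.      0.0002]
 [-0.9976 -0.0042 -0.0693]
 [ 0.0693  0.0001 -0.9976]]
slot_mouth [303.9, 207.7] [0.5528 0.0516 0.022 ] [0.5532 0.0529 0.022 ] (array([0.5527, 0.0516, 0.0232]), [np.float64(5.5134806286092224e-05), np.float64(5.513480628623418e-05)])
analyser [308.6, 212.5] [0.5379 0.0366 0.    ] [0.5503 0.0508 0.    ] (array([0.54  , 0.0351, 0.0159]), [np.float64(0.0028697228166664804), np.float64(0.002869722816666434)])
cover_hinge [253.7, 210.7] [0.5381 0.1987 0.128 ] [0.5281 0.1867 0.128 ] (array([0.5363, 0.2014, 0.117 ]), [np.float64(0.0024350740019537325), np.float64(0.0024350740019539545)])
cover_bar [300.5, 206.8] [0.5474 0.0553 0.19  ] [0.5496 0.0597 0.19  ] (array([0.5474, 0.0551, 0.1934]), [np.float64(0.0001367662442895478), np.float64(0.0001367662442894381)])
tray_mid top [456.1, 181.1] 0.81 [ 0.6436 -0.4525  0.014 ]
tray_mid top [415.6, 253.2] 0.63 [ 0.4055 -0.3148  0.014 ]
tray_mid top [411.1, 206.4] 0.61 [ 0.5589 -0.3019  0.014 ]
tray_mid top [445.0, 210.9] 0.33 [ 0.5445 -0.4137  0.014 ]
tray_mid top [300.2, 251.4] 0.22 [0.41  0.063 0.014]
tray_mid side [454.
[... 483 characters left out ...]
ide [292.1, 353.7] 0.59 [ 0.3439 -0.2887  0.014 ]
tray_handle side [391.1, 320.5] 0.29 [ 0.585  -0.2986  0.014 ]
tray tl [ 0.5917 -0.2394  0.028 ]
tray bl [ 0.5278 -0.2359  0.028 ]
tray tr [ 0.5833 -0.3628  0.028 ]
tray br [ 0.5224 -0.356   0.028 ]
handle end t [ 0.5687 -0.4109  0.026 ]
handle end b [ 0.5315 -0.4058  0.026 ]
tongue tr [ 0.5733 -0.03    0.022 ]
tongue br [ 0.5212 -0.0301  0.022 ]
tongue tl [0.5731 0.0326 0.022 ]
front top [0.7455 0.0399 0.12  ]
front bot [0.4872 0.0437 0.125 ]
saline [0.6273 0.3974 0.1   ]
dish [0.409 0.433 0.035]
jar [0.381  0.2566 0.07  ]
forc [0.4056 0.0547 0.    ]
tape [ 0.3934 -0.1217  0.025 ]
amber [ 0.7325 -0.1495  0.075 ]
cup [ 0.7094 -0.2666  0.06  ]
```

```bash
python3 -m handwheel '[[[0,0,0,0,0,-8.5,0],[0,0,0,0,0,-8.5,0],[0,0,0,0,0,-8.5,0],[0,0,0,0,0,-8.5,0],[0,0,0,0,0,-8.5,0]]]' 20
python3 -m handwheel '[[[0,0,0,0,0,-8.5,0],[0,0,0,0,0,-8.5,0],[0,0,0,0,0,-8.5,0],[0,0,0,0,0,-3.2,0]]]'
python3 -m handwheel '[[[0.015,0.018,0,0,0,0,0],[0.026,0.031,0,0,0,0,0],[0.026,0.031,0,0,0,0,0],[0.026,0.031,0,0,0,0,0],[0.026,0.031,0,0,0,0,0]]]'
python3 -m handwheel '[[[0.026,0.031,0,0,0,0,0],[0.026,0.031,0,0,0,0,0],[0.026,0.031,0,0,0,0,0],[0.026,0.031,0,0,0,0,0],[0.026,0.031,0,0,0,0,0]]]'
python3 -m handwheel '[[[0.026,0.031,0,0,0,0,0],[0.015,0.018,0,0,0,0,0],[0.010,0.014,0,0,0,0,0],[0,0,0,0,0,0,0]]]'
python3 - <<'E'
from h import *
np.set_printoptions(precision=4,suppress=True)
s=manip.observe();print(s['tcp_pos'],s['ee_rot'],s['joints'],s['clock'])
c=shot('wrist','w1.png'); R=np.array(s['ee_rot']); print('cam in tool',R.T@(-np.array(c['R']).T@c['t']-s['tcp_pos']),np.array(c['R'])@R)
for k in ['tray_mid','tray_handle']:
    for d in manip.landmark_of(k,'wrist'): print(k,d['at'],d['p'],onz(c,d['at'],.014))
for k in ['vial%d_mid'%i for i in range(5)]:
    for d in manip.landmark_of(k,'wrist'): print(k,d['at'],d['p'],onz(c,d['at'],.025))
E
```

```text
clock: 2.8
tcp_pos: [0.1672, -0.6022, 0.2226]
ee_rot: [[0.524, 0.851, 0.0], [0.851, -0.524, -0.0], [-0.0, 0.0, -1.0]]
ft_force: [-0.6, 0.4, -0.4]
grip_width: 0.0868
gripper_force: 0.0
clock: 3.2
tcp_pos: [0.1671, -0.6023, 0.2225]
ee_rot: [[0.052, 0.999, 0.0], [0.999, -0.052, -0.0], [-0.0, 0.0, -1.0]]
ft_force: [0.7, -0.1, -0.5]
grip_width: 0.087
gripper_force: 0.0
clock: 3.7
tcp_pos: [0.3169, -0.4905, 0.2227]
ee_rot: [[0.057, 0.998, 0.0], [0.998, -0.057, -0.0], [-0.0, 0.0, -1.0]]
ft_force: [0.6, -1.1, 0.2]
grip_width: 0.0872
gripper_force: 0.0
clock: 4.2
tcp_pos: [0.4791, -0.3697, 0.2228]
ee_rot: [[0.058, 0.998, 0.0], [0.998, -0.058, -0.0], [-0.0, 0.0, -1.0]]
ft_force: [0.6, -1.1, 0.4]
grip_width: 0.0869
gripper_force: 0.0
clock: 4.6
tcp_pos: [0.5454, -0.3215, 0.2224]
ee_rot: [[0.054, 0.999, 0.001], [0.999, -0.054, 0.001], [0.001, 0.0, -1.0]]
ft_force: [-0.7, -0.8, 0.0]
grip_width: 0.0871
gripper_force: 0.0
[ 0.5454 -0.3215  0.2224] [[ 0.0542  0.9985  0.0005]
 [ 0.9985 -0.0542  0.001 ]
 [ 0.001   0.0005 -1.    ]] [ 0.8163  0.3896 -0.4713  1.4179  0.1756  1.3758  0.2873] 4.6
cam in tool [ 0.0686 -0.0003 -0.1646] [[-0.0006  1.      0.0003]
 [-0.9678 -0.0005 -0.2519]
 [-0.2519 -0.0004  0.9678]]
tray_mid [226.0, 188.8] 0.71 [ 0.4127 -0.3275  0.014 ]
tray_mid [393.6, 261.8] 0.56 [ 0.646  -0.4516  0.014 ]
tray_mid [344.2, 128.2] 0.48 [ 0.5791 -0.2552  0.014 ]
tray_handle [325.8, 239.0] 0.89 [ 0.5471 -0.4096  0.014 ]
tray_handle [173.5, 163.5] 0.84 [ 0.346  -0.2885  0.014 ]
vial0_mid [321.1, 197.8] 0.59 [ 0.5438 -0.3448  0.025 ]
vial1_mid [335.6, 173.2] 0.75 [ 0.5648 -0.3123  0.025 ]
vial2_mid [317.9, 153.0] 0.78 [ 0.543  -0.2845  0.025 ]
vial2_mid [443.2, 133.1] 0.65 [ 0.7049 -0.2679  0.025 ]
vial2_mid [316.9, 129.5] 0.6 [ 0.5434 -0.2548  0.025 ]
vial3_mid [340.5, 130.7] 0.72 [ 0.5734 -0.258   0.025 ]
vial4_mid [316.8, 129.5] 0.6 [ 0.5433 -0.2548  0.025 ]
```

View pics/w1.png

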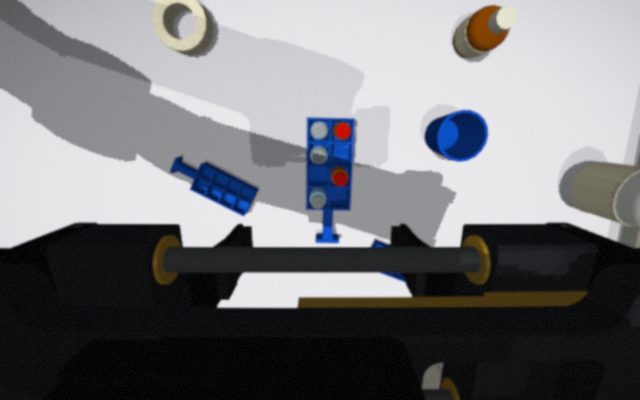

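The wrist picture shows the loaded tray straight ahead: body corners about (307,118), (355,118), (307,210) and (351,210), handle plate at (328,240). All five vials stand at (319,130), (343,130), (318,154), (340,177) and (318,199). Next I measure the tray's edges by colour.

```bash
cat >> h.py <<'E'
def blue(c,seed):
    hsv=cv2.cvtColor(c['frame'],cv2.COLOR_RGB2HSV)
    m=cv2.inRange(hsv,(95,110,40),(130,255,255)); m=cv2.morphologyEx(m,cv2.MORPH_CLOSE,np.ones((7,7)))
    n,l=cv2.connectedComponents(m); return l==l[seed[1],seed[0]]
E
python3 - <<'E'
from h import *
np.set_printoptions(precision=4,suppress=True)
c=shot('wrist')
m=blue(c,(345,150)); print(m.sum())
L=[];Rr=[]
for r in range(124,206,4):
    x=np.where(m[r])[0]; L.append(onz(c,(x[0]-.5,r),.028)); Rr.append(onz(c,(x[-1]+.5,r),.028))
for P in (L,Rr):
    P=np.array(P); k=np.polyfit(P[:,1],P[:,0],1); print('edge dx/dy',k[0],'x at -.3',np.polyval(k,-.3),'res',np.std(P[:,0]-np.polyval(k,P[:,1])))
y=np.where(m[:,330])[0]; print(y[0],y[-1],onz(c,(330,y[0]-.5),.028),onz(c,(328,y[-1]+.5),.026))
for r in range(228,246,2):
    x=np.where(m[r])[0]
    if len(x): print(r,x[0],x[-1],onz(c,((x[0]+x[-1])/2,r),.026))
# check camera scale with vial caps
for p in [(319,130),(343,130),(318,154),(340,177),(318,199)]: print(onz(c,p,.047))
E
```

```text
3434
edge dx/dy 0.0855650652381849 x at -.3 0.5269756488227803 res 0.0004430282403512945
edge dx/dy 0.08846481991179951 x at -.3 0.5869820413132159 res 0.00041992963963585197
115 239 [ 0.5589 -0.2406  0.028 ] [ 0.5475 -0.4087  0.026 ]
228 325 334 [ 0.5505 -0.3917  0.026 ]
230 324 334 [ 0.5496 -0.3946  0.026 ]
232 319 338 [ 0.5488 -0.3975  0.026 ]
234 319 339 [ 0.5493 -0.4005  0.026 ]
236 318 339 [ 0.5485 -0.4035  0.026 ]
238 318 340 [ 0.549  -0.4065  0.026 ]
[ 0.5442 -0.2585  0.047 ]
[ 0.5729 -0.2602  0.047 ]
[ 0.5412 -0.2869  0.047 ]
[ 0.5669 -0.3169  0.047 ]
[ 0.5377 -0.3436  0.047 ]
```

```bash
python3 -m handwheel '[[[0,0,0,0,0,1.9,0],[0,0,0,0,8,0,0],[0,0,0,0,8,0,0],[0,0,0,0,4,0,0],[0,0,0,0,0,0,0]]]'
cat >> h.py <<'E'
def todo(X,yaw=None):
    s=manip.observe();R=np.array(s['ee_rot']);print('tcp',s['tcp_pos'],'need tool',np.round(R.T@(np.array(X)-s['tcp_pos']),4),'x-yaw',np.degrees(np.arctan2(R[1,0],R[0,0])),'z',R[:,2],'y',R[:,1],'F',s['ft_force'],'w',s['grip_width'],s['gripper_force'],'t',s['clock'])
E
python3 -c "
from h import *; np.set_printoptions(precision=4,suppress=True); todo([.5563,-.308,.006])"
```

```text
clock: 5.55
tcp_pos: [0.5421, -0.3266, 0.2207]
ee_rot: [[0.091, 0.995, 0.031], [0.935, -0.096, 0.342], [0.344, -0.002, -0.939]]
ft_force: [-0.2, -0.9, 0.3]
grip_width: 0.0871
gripper_force: 0.0
tcp [ 0.5421 -0.3266  0.2207] need tool [-0.0551  0.0129  0.2084] x-yaw 84.45424960422392 z [ 0.0306  0.3422 -0.9391] y [ 0.9954 -0.0957 -0.0025] F [-0.1749 -0.9083  0.2923] w 0.08708603898564854 0.0 t 5.55
```

```bash
python3 -m handwheel '[[[-0.018,0.004,0.02,0,0,0,0],[-0.018,0.004,0.035,0,0,0,0],[-0.018,0.004,0.035,0,0,-0.5,0],[0,0,0.035,0,0,0,0],[0,0,0,0,0,0,0]]]'
python3 -c "
from h import *; np.set_printoptions(precision=4,suppress=True); todo([.5563,-.308,.006])"
```

```text
clock: 6.05
tcp_pos: [0.5536, -0.3284, 0.0827]
ee_rot: [[0.074, 0.997, 0.024], [0.936, -0.078, 0.344], [0.345, -0.003, -0.939]]
ft_force: [0.3, 0.6, 0.2]
grip_width: 0.0874
gripper_force: 0.0
tcp [ 0.5536 -0.3284  0.0827] need tool [-0.0071  0.0014  0.0791] x-yaw 85.45471623294374 z [ 0.0244  0.3439 -0.9387] y [ 0.9969 -0.0782 -0.0028] F [0.3051 0.6064 0.2058] w 0.08737555974692049 0.0 t 6.05
```

```bash
python3 -m handwheel '[[[-0.004,0.001,0.025,0,0,0.3,0],[-0.003,0,0.025,0,0,0,0],[0,0,0.02,0,0,0,0],[0,0,0.008,0,0,0,0],[0,0,0,0,0,0,0]]]'
python3 -c "
from h import *; np.set_printoptions(precision=4,suppress=True); todo([.5563,-.308,.006]);shot('side','s2.png')"
```

```text
clock: 6.55
tcp_pos: [0.5585, -0.3119, 0.012]
ee_rot: [[0.08, 0.996, 0.031], [0.937, -0.086, 0.34], [0.341, 0.002, -0.94]]
ft_force: [-0.9, 0.4, -0.0]
grip_width: 0.0868
gripper_force: 0.0
tcp [ 0.5585 -0.3119  0.012 ] need tool [ 0.0015 -0.0025  0.0069] x-yaw 85.12412593123801 z [ 0.031   0.3399 -0.9399] y [ 0.9963 -0.0857  0.0018] F [-0.863   0.4333 -0.0336] w 0.08679656137206902 0.0 t 6.55
```

```bash
python3 -m handwheel '[[[0.001,-0.002,0.005,0,0,0,0],[0,0,0,0,0,0,0],[0,0,0,0,0,0,0.2],[0,0,0,0,0,0,0.3],[0,0,0,0,0,0,0.4]]]' 20
python3 -m handwheel '[[[0,0,0,0,0,0,0.5],[0,0,0,0,0,0,0.5],[0,0,0,0,0,0,0.5],[0,0,0,0,0,0,0.5]]]' 20
python3 -c "
from h import *; np.set_printoptions(precision=4,suppress=True); todo([.5563,-.308,.006])"
```

```text
clock: 7.1
tcp_pos: [0.5562, -0.3099, 0.0068]
ee_rot: [[0.082, 0.996, 0.031], [0.936, -0.087, 0.34], [0.342, 0.001, -0.94]]
ft_force: [-0.2, 0.2, -0.0]
grip_width: 0.0708
gripper_force: 0.0
clock: 7.5
tcp_pos: [0.5562, -0.3097, 0.0066]
ee_rot: [[0.081, 0.996, 0.031], [0.936, -0.087, 0.34], [0.342, 0.001, -0.94]]
ft_force: [-0.2, -0.3, 1.2]
grip_width: 0.0598
gripper_force: 20.0
tcp [ 0.5562 -0.3097  0.0066] need tool [ 0.0014 -0.0001  0.0012] x-yaw 85.02894662509047 z [ 0.0311  0.3404 -0.9398] y [ 0.9962 -0.0872  0.0014] F [-0.1555 -0.2565  1.2444] w 0.05984989791299221 19.96114077309869 t 7.5
```

```bash
python3 -m handwheel '[[[0.002,0,-0.006,0,0,0,0.5],[0.005,0,-0.013,0,0,0,0.5],[0.006,0,-0.017,0,0,0,0.5],[0.006,0,-0.017,0,0,0,0.5],[0.004,0,-0.010,0,0,0,0.5]]]'
python3 -m handwheel '[[[0.004,-0.001,0.0015,0.5,0,-1.3,0.5],[0.009,-0.001,0.0033,0.5,0,-1.3,0.5],[0.015,-0.001,0.0055,0.4,0,-1.3,0.5],[0.018,-0.001,0.0066,0,0,0,0.5],[0.018,-0.001,0.0066,0,0,0,0.5]]]'
python3 -m handwheel '[[[0.018,-0.001,0.0066,0,0,0,0.5],[0.018,-0.001,0.0066,0,0,0,0.5],[0.015,-0.001,0.0055,0,0,0,0.5],[0.009,0,0.0033,0,0,0,0.5],[0.004,0,0.0015,0,0,0,0.5]]]'
python3 -m handwheel '[[[0,0,0,0,0,0,0.5]]]'
python3 - <<'E'
from h import *
np.set_printoptions(precision=4,suppress=True)
todo([.5485,-.17,.077])
c=shot('wrist','w3.png')
for k in ['slot_mouth','tray_mid','cover_bar','cover_hinge','analyser']:
    z={'slot_mouth':.022,'tray_mid':.084,'cover_bar':.19,'cover_hinge':.128,'analyser':0}[k]
    for d in manip.landmark_of(k,'wrist')[:2]: print(k,d['at'],d['p'],onz(c,d['at'],z))
E
```

```text
clock: 8.0
tcp_pos: [0.557, -0.3101, 0.0768]
ee_rot: [[0.081, 0.996, 0.033], [0.937, -0.087, 0.339], [0.34, 0.004, -0.94]]
ft_force: [0.3, -1.0, -2.1]
grip_width: 0.0601
gripper_force: 20.0
clock: 8.5
tcp_pos: [0.5528, -0.2385, 0.0726]
ee_rot: [[0.012, 1.0, 0.005], [0.939, -0.012, 0.343], [0.343, 0.0, -0.939]]
ft_force: [-0.1, 1.0, -2.4]
grip_width: 0.0598
gripper_force: 20.0
clock: 9.0
tcp_pos: [0.5511, -0.1715, 0.0731]
ee_rot: [[0.012, 1.0, 0.006], [0.94, -0.013, 0.342], [0.342, 0.001, -0.94]]
ft_force: [0.1, -0.2, -2.3]
grip_width: 0.0599
gripper_force: 20.0
clock: 9.1
tcp_pos: [0.5513, -0.1727, 0.0732]
ee_rot: [[0.013, 1.0, 0.006], [0.94, -0.014, 0.342], [0.342, 0.002, -0.94]]
ft_force: [-0.7, -0.1, -1.7]
grip_width: 0.0598
gripper_force: 20.0
tcp [ 0.5513 -0.1727  0.0732] need tool [ 0.0038 -0.0028 -0.0027] x-yaw 89.21700830377257 z [ 0.0063  0.3418 -0.9397] y [ 0.9999 -0.0142  0.0015] F [-0.6991 -0.1119 -1.6548] w 0.05984319531846675 19.96293473705464 t 9.1
slot_mouth [319.8, 228.2] 0.54 [ 0.5501 -0.166   0.022 ]
tray_mid [322.0, 227.0] 0.59 [ 0.5516 -0.1646  0.084 ]
tray_mid [164.8, 3.2] 0.22 [ 0.4494 -0.0153  0.084 ]
analyser [169.4, 5.8] 0.69 [0.4033 0.056  0.    ]
analyser [308.7, 9.2] 0.57 [0.5421 0.0492 0.    ]
```

View pics/w3.png

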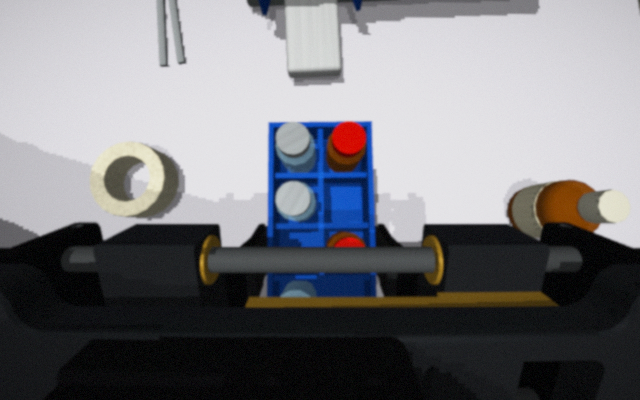

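The tray is held level with its vials in place. The tongue shows at columns 287–341, rows 0–72, and the blue cheeks at (265,5) and (358,5). I fit the tongue's edges.

```bash
python3 - <<'E'
from h import *
np.set_printoptions(precision=4,suppress=True)
c=shot('wrist'); g=cv2.GaussianBlur(cv2.cvtColor(c['frame'],cv2.COLOR_RGB2GRAY),(3,3),0).astype(float)
gx=cv2.Sobel(g,cv2.CV_64F,1,0)
print(g[30,278:350].astype(int)); print(g[0:84,315].astype(int))
for lo,hi,z,rows in [(280,298,.022,range(14,62,4)),(332,348,.022,range(14,62,4)),(262,276,.0984,range(130,215,6)),(365,382,.0984,range(130,215,6))]:
    P=[]
    for r in rows:
        a=np.abs(gx[r,lo:hi]); w=a*(a>a.max()*.5); P.append(onz(c,((w*np.arange(lo,hi)).sum()/w.sum(),r),z))
    P=np.array(P);k=np.polyfit(P[:,1],P[:,0],1);print('dx/dy',k[0],'x at',P[:,1].mean(),P[:,0].mean(),np.std(P[:,0]-np.polyval(k,P[:,1])))
for r in (62,66,70,74): print(r,onz(c,(315,r),.022))
for p in [(269,122),(372,122)]: print(onz(c,p,.0984))
b=cv2.inRange(cv2.cvtColor(c['frame'],cv2.COLOR_RGB2HSV),(100,120,40),(130,255,255))
for r in (0,3,6,9,12): print(r,np.where(b[r])[0])
E
```

```text
[132 132 133 133 133 134 140 157 182 200 210 214 215 214 214 213 213 212
 210 210 210 210 211 213 215 215 215 214 213 212 210 210 209 210 211 212
 213 213 213 212 212 213 213 211 209 209 209 208 209 210 210 209 207 207
 207 208 208 206 195 176 152 141 156 186 210 219 221 221 221 221 221 222]
[121 121 124 135 156 181 198 206 209 209 209 210 209 209 210 211 211 210
 210 210 211 212 212 211 211 212 212 211 212 213 213 212 211 212 212 212
 213 213 212 212 212 213 213 213 213 213 213 213 214 214 213 213 213 213
 214 214 214 214 214 213 213 213 213 213 212 209 199 183 162 135 108  90
  82  79  80  86  96 105 113 125 134 138 148 172]
dx/dy -0.017190070490321334 x at 0.0038776835736967705 0.5222122215880539 0.00035082898269861467
dx/dy -0.06852046314087813 x at 0.0031057450229612232 0.5699553941315606 0.0004950925578702669
dx/dy 0.0019172090518899557 x at -0.13412921769048902 0.5219783212831284 0.0006256806074134182
dx/dy -0.030017748057889662 x at -0.1350859016986115 0.5811840154426936 0.000342291568286256
62 [ 0.5481 -0.0213  0.022 ]
66 [ 0.5481 -0.0251  0.022 ]
70 [ 0.548  -0.0288  0.022 ]
74 [ 0.548  -0.0325  0.022 ]
[ 0.5221 -0.1051  0.0984]
[ 0.5813 -0.1061  0.0984]
0 [258 259 260 261 262 263 264 265 266 267 268 269 353 354 355 356 357 358
 359 360]
3 [259 260 261 262 263 264 265 266 267 268 354 355 356 357 358 359]
6 [261 262 263 264 265 266 267 355 356 357 358 359]
9 [262 263 264 265 266]
12 [263 264 265]
```

```bash
python3 - <<'E'
from h import *
np.set_printoptions(precision=4,suppress=True)
c=shot('top'); g=cv2.imread('pics/top0.png',0)
L=cv2.createLineSegmentDetector().detect(g)[0][:,0]
for l in L:
    n=np.hypot(l[2]-l[0],l[3]-l[1])
    if n>14 and 200<l[0]<335 and 135<l[1]<240:
        z=.125; A=onz(c,l[:2],z);B=onz(c,l[2:],z);d=B-A
        a=np.degrees(np.arctan2(d[1],d[0]))%90; print(np.round(l),round(n),A[:2],B[:2],'yaw%90',round((a+45)%90-45,2))
E
```

```text
[272. 168. 253. 169.] 19 [0.667  0.1459] [0.6659 0.2029] yaw%90 1.09
[254. 178. 272. 178.] 18 [0.6364 0.1987] [0.6374 0.1456] yaw%90 1.07
[239. 146. 241. 229.] 84 [0.7367 0.2476] [0.4819 0.2377] yaw%90 2.21
[202. 222. 199. 282.] 60 [0.5041 0.3548] [0.3251 0.3592] yaw%90 -1.39
[218. 203. 218. 148.] 55 [0.5607 0.3063] [0.7288 0.3117] yaw%90 1.86
[303. 187. 301. 144.] 43 [0.611  0.0523] [0.7413 0.057 ] yaw%90 2.03
[237. 231. 221. 232.] 16 [0.4764 0.2486] [0.4739 0.2979] yaw%90 2.89
[272. 154. 253. 155.] 19 [0.7106 0.1465] [0.7093 0.2036] yaw%90 1.29
[283. 186. 248. 186.] 35 [0.6143 0.1112] [0.6145 0.2173] yaw%90 -0.08
[304. 227. 303. 209.] 18 [0.4902 0.0465] [0.5429 0.0492] yaw%90 2.99
[296. 147. 297. 186.] 39 [0.7334 0.0732] [0.6147 0.0687] yaw%90 2.18
[253. 228. 294. 227.] 41 [0.4857 0.2   ] [0.4905 0.076 ] yaw%90 2.25
[254. 165. 272. 164.] 18 [0.6783 0.1994] [0.6797 0.1462] yaw%90 1.49
[247. 186. 247. 148.] 38 [0.6141 0.2194] [0.7291 0.2223] yaw%90 1.46
[278. 151. 280. 182.] 31 [0.7215 0.1268] [0.6258 0.1221] yaw%90 2.85
[219. 143. 248. 143.] 29 [0.7436 0.3074] [0.7456 0.2195] yaw%90
[... 412 characters left out ...]
90 2.06
[271. 143. 296. 143.] 25 [0.7451 0.1508] [0.745  0.0745] yaw%90 -0.11
[276. 189. 294. 189.] 19 [0.6031 0.1338] [0.6033 0.0771] yaw%90 0.24
[327. 203. 311. 204.] 16 [ 0.5614 -0.0214] [0.5603 0.0277] yaw%90 1.27
[294. 222. 262. 223.] 33 [0.5047 0.0763] [0.5009 0.1742] yaw%90 2.24
[261. 197. 293. 195.] 33 [0.5809 0.179 ] [0.5853 0.0806] yaw%90 2.59
[294. 192. 259. 193.] 35 [0.5965 0.077 ] [0.5928 0.1828] yaw%90 2.0
[233. 154. 232. 191.] 36 [0.7096 0.2653] [0.5988 0.2658] yaw%90 -0.27
[312. 201. 327. 201.] 15 [0.568 0.024] [ 0.5693 -0.0213] yaw%90 1.59
[229. 177. 229. 157.] 20 [0.6406 0.2747] [0.7019 0.2759] yaw%90 1.16
[301. 221. 299. 194.] 26 [0.509  0.0573] [0.5882 0.0615] yaw%90 3.06
```

```bash
python3 -m handwheel '[[[0,0,0,0.45,0,-1.22,0.5],[0,0,0,0.45,0,-1.22,0.5],[0.006,0,0.002,0,0,0,0.5],[0.014,0,0.005,0,0,0,0.5],[0.014,0,0.005,0,0,0,0.5]]]'
python3 -m handwheel '[[[0.014,0,0.005,0,0,0,0.5],[0.007,0,0.003,0,0,0,0.5],[0,0,0,0,0,0,0.5],[0,0,0,0,0,0,0.5]]]'
python3 - <<'E'
from h import *
np.set_printoptions(precision=4,suppress=True)
todo([.5499,-.105,.045])
c=shot('wrist','w4.png')
cv2.imwrite('pics/w4c.png',cv2.resize(c['frame'][0:240,200:440,::-1],None,fx=2.5,fy=2.5,interpolation=cv2.INTER_CUBIC))
E
```

```text
clock: 10.0
tcp_pos: [0.5501, -0.1352, 0.0736]
ee_rot: [[-0.029, 1.0, -0.009], [0.939, 0.031, 0.342], [0.342, 0.001, -0.94]]
ft_force: [-0.5, 1.7, -2.1]
grip_width: 0.0595
gripper_force: 20.0
clock: 10.4
tcp_pos: [0.5494, -0.1149, 0.0733]
ee_rot: [[-0.029, 1.0, -0.009], [0.94, 0.03, 0.341], [0.341, 0.001, -0.94]]
ft_force: [0.6, -0.1, -2.1]
grip_width: 0.06
gripper_force: 20.0
tcp [ 0.5494 -0.1149  0.0733] need tool [-0.0004  0.0007  0.0299] x-yaw 91.76880263732224 z [-0.0091  0.3412 -0.9399] y [0.9995 0.0304 0.0013] F [ 0.6165 -0.0789 -2.0573] w 0.05996363394126666 19.96283342900597 t 10.4
```

View pics/w4c.png

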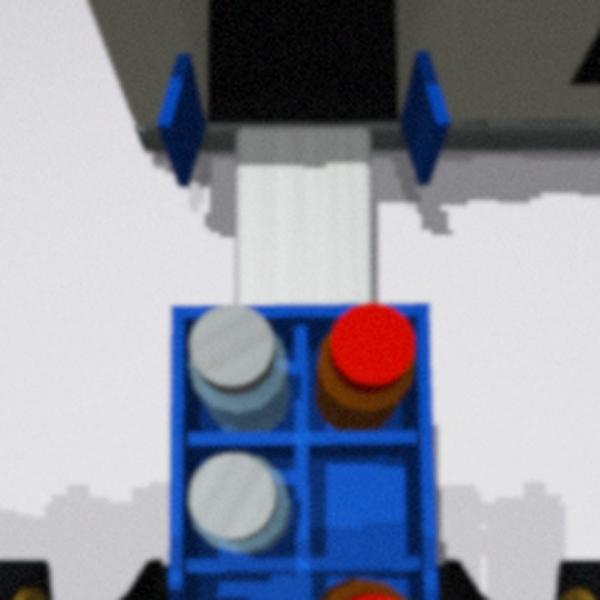

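The crop shows the tray (columns 172–430) well centred on the tongue (236–374), the slot (208–397) and the cheek tips (183 and 425). The axis lies about 1 mm to the right, so I shift by that and lower the tray.

```bash
python3 -m handwheel '[[[-0.002,0.0005,0.006,0,0,0,0.5],[-0.004,0.0005,0.011,0,0,0,0.5],[-0.004,0,0.011,0,0,0,0.5],[-0.003,0,0.008,0,0,0,0.5],[-0.001,0,0.003,0,0,0,0.5]]]'
python3 -m handwheel '[[[0,0,0,0,0,0,0.5],[0,0,0,0,0,0,0.5]]]'
python3 - <<'E'
from h import *
np.set_printoptions(precision=4,suppress=True)
todo([.5475,-.0045,.0310])
c=shot('wrist','w5.png')
b=cv2.inRange(cv2.cvtColor(c['frame'],cv2.COLOR_RGB2HSV),(100,120,40),(130,255,255))
g=cv2.cvtColor(c['frame'],cv2.COLOR_RGB2GRAY)
print(g[0:110:2,318])
print(manip.landmark_of('slot_mouth','wrist')[:2])
E
```

```text
clock: 10.95
tcp_pos: [0.5497, -0.1141, 0.0301]
ee_rot: [[-0.028, 1.0, -0.011], [0.939, 0.03, 0.343], [0.343, -0.001, -0.939]]
ft_force: [0.3, -0.0, -2.7]
grip_width: 0.06
gripper_force: 20.0
clock: 11.15
tcp_pos: [0.5507, -0.1143, 0.032]
ee_rot: [[-0.029, 1.0, -0.009], [0.939, 0.031, 0.342], [0.342, 0.002, -0.94]]
ft_force: [0.0, 0.1, -3.0]
grip_width: 0.06
gripper_force: 20.0
tcp [ 0.5507 -0.1143  0.032 ] need tool [0.1029 0.0001 0.0385] x-yaw 91.78398622714398 z [-0.0089  0.3418 -0.9397] y [0.9995 0.0305 0.0017] F [ 0.0153  0.082  -2.9627] w 0.05995198151183918 19.962871852719672 t 11.15
[  7   4   7   2   3  10  12  47  87 114 116 116 117 116 117 120 119 156
 204 206 207 206 208 206 211 206 209 208 210 210 210 210 211 210 210 211
 212 213 214 216 214 215 214 215 216 215 216 216 217 218 215 220 217 219
 218]
[{'at': [316.2, 13.6], 'p': 0.76}, {'at': [297.3, 147.7], 'p': 0.51}]
```

```bash
python3 - <<'E'
from h import *
np.set_printoptions(precision=4,suppress=True)
c=shot('wrist'); print(onz(c,(316.2,13.6),.022),onz(c,(318,15),.022))
E
python3 -m handwheel '[[[0.004,0,0.0014,0,0,0,0.5],[0.008,0,0.0028,0,0,0,0.5],[0.013,0,0.0047,0,0,0,0.5],[0.013,0,0.0047,0,0,0,0.5],[0.013,0,0.0047,0,0,0,0.5]]]'
python3 -m handwheel '[[[0.008,0,0.0028,0,0,0,0.5],[0.004,0,0.0014,0,0,0,0.5],[0,0,0,0,0,0,0.5]]]'
python3 - <<'E'
from h import *
np.set_printoptions(precision=4,suppress=True)
todo([.547,-.0045,.0305])
c=shot('wrist','w6.png')
cv2.imwrite('pics/w6c.png',cv2.resize(c['frame'][0:240,200:440,::-1],None,fx=2.5,fy=2.5,interpolation=cv2.INTER_CUBIC))
E
```

```text
[0.542  0.0504 0.022 ] [0.5434 0.0493 0.022 ]
clock: 11.8
tcp_pos: [0.5487, -0.0582, 0.0322]
ee_rot: [[-0.03, 1.0, -0.01], [0.939, 0.032, 0.342], [0.342, 0.001, -0.94]]
ft_force: [-0.1, -0.3, -2.4]
grip_width: 0.0596
gripper_force: 20.0
clock: 12.1
tcp_pos: [0.5485, -0.0468, 0.0323]
ee_rot: [[-0.03, 1.0, -0.009], [0.939, 0.031, 0.342], [0.342, 0.001, -0.94]]
ft_force: [-0.3, 0.1, -2.8]
grip_width: 0.0598
gripper_force: 20.0
tcp [ 0.5485 -0.0468  0.0323] need tool [ 0.0392 -0.0001  0.0162] x-yaw 91.83304345276161 z [-0.0094  0.3417 -0.9398] y [0.9995 0.0315 0.0014] F [-0.3473  0.1121 -2.8324] w 0.05984496849727251 19.963060759596374 t 12.1
```

View pics/w6c.png

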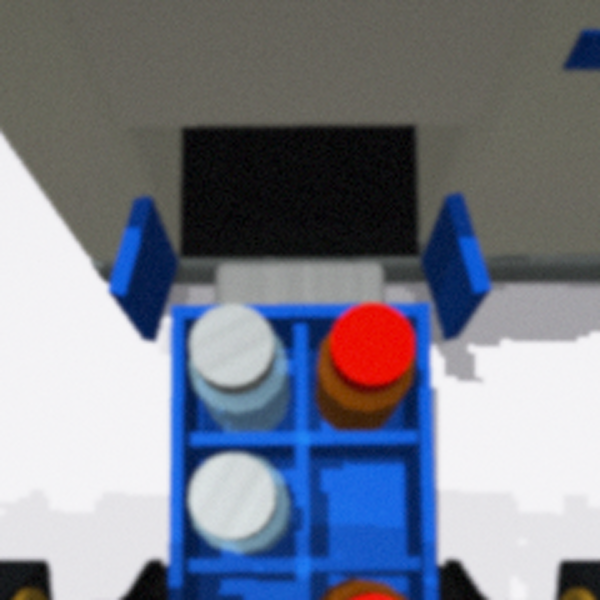

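Tray (172–430), tongue (217–384) and mouth (182–416) share the same centre column, about 300. Now I enter the mouth and set the tray down.

```bash
python3 -m handwheel '[[[0.005,0,0.0018,0,0,0,0.5],[0.01,0,0.0036,0,0,0,0.5],[0.01,0,0.0036,0,0,0,0.5],[0.008,0,0.003,0,0,0,0.5],[0.005,0,0.0018,0,0,0,0.5]]]'
python3 -m handwheel '[[[0,0,0,0,0,0,0.5],[-0.0007,0,0.002,0,0,0,0.5],[-0.0003,0,0.001,0,0,0,0.5],[0,0,0,0,0,0,0.5]]]'
python3 -c "
from h import *; np.set_printoptions(precision=4,suppress=True); todo([.547,-.0045,.0286])"
```

```text
clock: 12.65
tcp_pos: [0.5471, -0.0055, 0.0323]
ee_rot: [[-0.03, 0.999, -0.01], [0.939, 0.032, 0.342], [0.342, 0.001, -0.94]]
ft_force: [-0.9, 1.2, -3.0]
grip_width: 0.06
gripper_force: 20.0
clock: 13.05
tcp_pos: [0.5472, -0.0074, 0.0288]
ee_rot: [[-0.028, 1.0, -0.009], [0.939, 0.03, 0.342], [0.342, 0.001, -0.94]]
ft_force: [-0.3, 0.4, -2.4]
grip_width: 0.0599
gripper_force: 20.0
tcp [ 0.5472 -0.0074  0.0288] need tool [ 0.0027 -0.0001  0.0012] x-yaw 91.73126612725468 z [-0.0092  0.3416 -0.9398] y [0.9996 0.0298 0.0011] F [-0.3031  0.3904 -2.4179] w 0.05986756499043549 19.96292505086103 t 13.05
```

```bash
python3 -m handwheel '[[[0.002,0,0.0018,0,0,0,0.5],[0,0,0.0005,0,0,0,0.5],[0,0,0,0,0,0,0.5]]]'
python3 -m handwheel '[[[0,0,0.0005,0,0,0,0.5],[0,0,0,0,0,0,0.5]]]'
```

```text
clock: 13.35
tcp_pos: [0.5479, -0.0055, 0.0285]
ee_rot: [[-0.028, 1.0, -0.008], [0.94, 0.029, 0.341], [0.341, 0.002, -0.94]]
ft_force: [-2.0, -5.0, 9.3]
grip_width: 0.06
gripper_force: 20.0
clock: 13.55
tcp_pos: [0.5479, -0.0055, 0.0285]
ee_rot: [[-0.028, 1.0, -0.008], [0.94, 0.029, 0.34], [0.34, 0.002, -0.94]]
ft_force: [-3.8, -6.7, 15.0]
grip_width: 0.06
gripper_force: 20.0
```

```bash
python3 -m handwheel '[[[0,0,-0.0012,0,0,0,0.5],[0,0,0,0,0,0,0.27],[0,0,0,0,0,0,0.22],[0,0,0,0,0,0,0.17],[0,0,0,0,0,0,0.1]]]'
python3 -m handwheel '[[[0,0,0,0,0,0,0.1],[-0.003,0,-0.01,0,0,0,0.1],[-0.01,0,-0.02,0,0,0,0.1],[-0.015,0,-0.03,0,0,0,0.1],[-0.025,0,-0.035,0,0,0,0.1]]]'
python3 - <<'E'
from h import *
np.set_printoptions(precision=4,suppress=True)
todo([.551,-.18,.12])
shot('wrist','w7.png')
E
```

```text
clock: 14.05
tcp_pos: [0.5472, -0.0044, 0.0282]
ee_rot: [[-0.029, 1.0, -0.009], [0.939, 0.031, 0.342], [0.342, 0.001, -0.94]]
ft_force: [-0.1, 0.9, -1.1]
grip_width: 0.0735
gripper_force: 0.0
clock: 14.55
tcp_pos: [0.5493, -0.0862, 0.1009]
ee_rot: [[-0.032, 0.999, -0.01], [0.939, 0.033, 0.343], [0.343, 0.001, -0.939]]
ft_force: [1.0, -0.0, 0.3]
grip_width: 0.0782
gripper_force: 0.0
tcp [ 0.5493 -0.0862  0.1009] need tool [-0.0816 -0.0014 -0.0501] x-yaw 91.93679445668882 z [-0.0101  0.3425 -0.9395] y [0.9994 0.0333 0.0013] F [ 0.9712 -0.0306  0.2868] w 0.07821069513065362 0.0 t 14.55
```

View pics/w7.png

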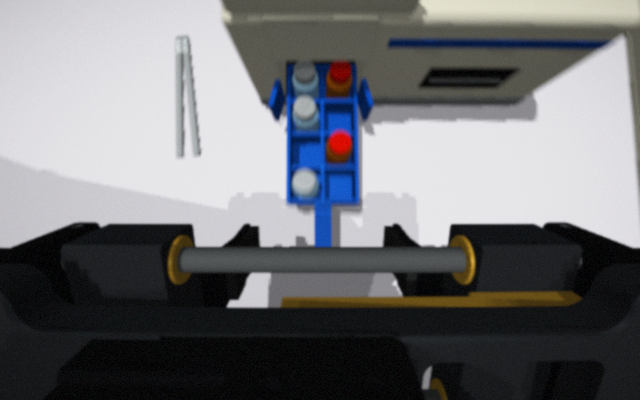

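The tray lies in the mouth between the cheeks, with five vials standing at (305,77), (340,77), (305,112), (340,146) and (305,183). Next I shut the fingers, back off and go down behind the handle.

```bash
python3 -m handwheel '[[[-0.02,0,-0.007,0,0,0,0.3],[-0.025,0,-0.009,0,0,0,0.6],[-0.02,0,-0.007,0,0,0,1],[-0.003,0,0.008,0,0,0,1],[-0.006,0,0.017,0,0,0,1]]]'
python3 -m handwheel '[[[-0.006,0,0.017,0,0,0,1],[-0.005,0,0.013,0,0,0,1],[0,0,0,0,0,0,1],[0,0,0,0,0,0,1]]]'
python3 -c "
from h import *; np.set_printoptions(precision=4,suppress=True); todo([.5520,-.15,.033])
c=shot('wrist');print([(d['at'],d['p'],onz(c,d['at'],.036)) for d in manip.landmark_of('tray_handle','wrist')[:3]])"
```

```text
clock: 15.1
tcp_pos: [0.5523, -0.1563, 0.0722]
ee_rot: [[-0.029, 1.0, -0.008], [0.939, 0.03, 0.342], [0.342, 0.003, -0.94]]
ft_force: [0.7, 0.8, -0.4]
grip_width: 0.0464
gripper_force: 0.0
clock: 15.5
tcp_pos: [0.5518, -0.1553, 0.0403]
ee_rot: [[-0.029, 1.0, -0.01], [0.939, 0.031, 0.342], [0.342, 0.001, -0.94]]
ft_force: [-0.1, 0.4, -0.1]
grip_width: 0.0143
gripper_force: 0.0
tcp [ 0.5518 -0.1553  0.0403] need tool [0.0025 0.0003 0.0087] x-yaw 91.79594791806423 z [-0.0095  0.3423 -0.9395] y [0.9995 0.0309 0.0011] F [-0.1118  0.4004 -0.1099] w 0.014324708997376819 0.0 t 15.5
[([321.9, 166.1], 0.59, array([ 0.5506, -0.1065,  0.036 ]))]
```

```bash
python3 -m handwheel '[[[-0.0025,0,0.0068,0,0,0,1],[0.009,0,0.0033,0,0,0,1],[0.012,0,0.0044,0,0,0,1],[0.009,0,0.0033,0,0,0,1],[0.004,0,0.0015,0,0,0,1]]]'
python3 -m handwheel '[[[0.004,0,0.0015,0,0,0,1],[0.005,0,0.0018,0,0,0,1],[0.006,0,0.0022,0,0,0,1],[0.007,0,0.0025,0,0,0,1],[0.007,0,0.0025,0,0,0,1]]]'
python3 -m handwheel '[[[0.007,0,0.0025,0,0,0,1],[0.007,0,0.0025,0,0,0,1]]]'
python3 -c "
from h import *; np.set_printoptions(precision=4,suppress=True); todo([.547,-.0045,.033])
shot('side','s8.png')"
```

```text
clock: 16.1
tcp_pos: [0.5507, -0.1173, 0.0332]
ee_rot: [[-0.031, 0.999, -0.01], [0.939, 0.033, 0.342], [0.342, 0.002, -0.94]]
ft_force: [-1.0, -0.5, 0.5]
grip_width: 0.0008
gripper_force: 0.0
clock: 16.6
tcp_pos: [0.5498, -0.0882, 0.033]
ee_rot: [[-0.029, 1.0, -0.009], [0.939, 0.03, 0.342], [0.342, 0.001, -0.94]]
ft_force: [-1.0, -2.6, 1.2]
grip_width: 0.0005
gripper_force: 1.1
clock: 16.8
tcp_pos: [0.5492, -0.0731, 0.033]
ee_rot: [[-0.029, 1.0, -0.009], [0.939, 0.031, 0.342], [0.342, 0.001, -0.94]]
ft_force: [0.2, -2.0, 1.1]
grip_width: 0.0002
gripper_force: 1.1
tcp [ 0.5492 -0.0731  0.033 ] need tool [ 0.0645 -0.0001  0.0235] x-yaw 91.78215634479892 z [-0.0092  0.3417 -0.9398] y [0.9995 0.0306 0.0013] F [ 0.1864 -1.9858  1.0689] w 0.00023388017971294987 1.0587744169970392 t 16.8
```

Pushing at about 2 N, sliding smoothly.

```bash
python3 -m handwheel '[[[0.007,0,0.0025,0,0,0,1],[0.007,0,0.0025,0,0,0,1],[0.007,0,0.0025,0,0,0,1],[0.007,0,0.0025,0,0,0,1],[0.007,0,0.0025,0,0,0,1]]]'
python3 -m handwheel '[[[0.007,0,0.0025,0,0,0,1],[0.006,0,0.0022,0,0,0,1],[0.004,0,0.0015,0,0,0,1],[0.003,0,0.0011,0,0,0,1],[0,0,0,0,0,0,1]]]'
python3 -c "
from h import *; np.set_printoptions(precision=4,suppress=True); todo([.547,-.0045,.033])"
```

```text
clock: 17.35
tcp_pos: [0.548, -0.0359, 0.0332]
ee_rot: [[-0.029, 1.0, -0.009], [0.939, 0.031, 0.342], [0.342, 0.001, -0.94]]
ft_force: [-0.9, -1.3, -1.0]
grip_width: 0.0006
gripper_force: 0.7
clock: 17.85
tcp_pos: [0.5474, -0.0148, 0.0333]
ee_rot: [[-0.03, 1.0, -0.009], [0.939, 0.031, 0.342], [0.342, 0.001, -0.94]]
ft_force: [0.1, -0.2, -0.1]
grip_width: 0.0004
gripper_force: 0.0
tcp [ 0.5474 -0.0148  0.0333] need tool [ 0.0096 -0.0001  0.0038] x-yaw 91.81034614891932 z [-0.0094  0.342  -0.9397] y [0.9995 0.0311 0.0013] F [ 0.1151 -0.223  -0.1368] w 0.000424990788849325 0.0030447877043116023 t 17.85
```

```bash
python3 -m handwheel '[[[0.003,0,0.0011,0,0,0,1],[0.003,0,0.0011,0,0,0,1]]]'
python3 -m handwheel '[[[0.002,0,0.0007,0,0,0,1],[0.002,0,0.0007,0,0,0,1]]]'
python3 -m handwheel '[[[0.002,0,0.0007,0,0,0,1],[0,0,0,0,0,0,1]]]'
python3 -c "
from h import *; np.set_printoptions(precision=4,suppress=True); todo([.547,-.0045,.033])"
```

```text
clock: 18.05
tcp_pos: [0.5475, -0.0093, 0.0332]
ee_rot: [[-0.028, 1.0, -0.009], [0.939, 0.03, 0.341], [0.342, 0.002, -0.94]]
ft_force: [-0.1, -1.7, 0.6]
grip_width: 0.0004
gripper_force: 0.8
clock: 18.25
tcp_pos: [0.5478, -0.0072, 0.0332]
ee_rot: [[-0.028, 1.0, -0.007], [0.94, 0.029, 0.339], [0.339, 0.003, -0.941]]
ft_force: [0.5, -12.9, 1.9]
grip_width: 0.0005
gripper_force: 6.8
clock: 18.45
tcp_pos: [0.5482, -0.0072, 0.0332]
ee_rot: [[-0.026, 1.0, -0.006], [0.941, 0.027, 0.337], [0.337, 0.003, -0.942]]
ft_force: [1.1, -14.9, 1.6]
grip_width: 0.0004
gripper_force: 7.3
tcp [ 0.5482 -0.0072  0.0332] need tool [ 0.0025 -0.0011  0.0011] x-yaw 91.59538508678946 z [-0.0059  0.3369 -0.9415] y [0.9996 0.0267 0.0033] F [  1.1458 -14.9068   1.6396] w 0.00039624067275817855 7.333620372810401 t 18.45
```

```bash
python3 -m handwheel '[[[0.002,0,0.0007,0,0,0,1],[0.001,0,0.0004,0,0,0,1]]]'
python3 -m handwheel '[[[-0.004,0,-0.0014,0,0,0,1],[-0.008,0,-0.003,0,0,0,1],[-0.015,0,-0.006,0,0,0,1],[-0.02,0,-0.01,0,0,0,1],[-0.02,0,-0.02,0,0,0,1]]]'
python3 -m handwheel '[[[-0.02,0,-0.03,0,0,0,0.8],[-0.015,0,-0.04,0,0,0,0.6],[-0.015,0,-0.045,0,0,0,0.6],[0,0,-0.045,0,0,0,0.6],[0,0,0,0,0,0,0.6]]]'
python3 - <<'E'
from h import *
np.set_printoptions(precision=4,suppress=True)
todo([.547,.055,.19])
c=shot('wrist','w9.png'); cs=shot('side'); ct=shot('top')
for k,z in (('tray_handle',.036),('cover_bar',.19),('slot_mouth',.022),('vial3_mid',.05)):
    for n,cc in (('wrist',c),('side',cs),('top',ct)):
        print(k,n,[(d['at'],d['p'],onz(cc,d['at'],z)) for d in manip.landmark_of(k,n)[:2]])
E
```

```text
clock: 18.65
tcp_pos: [0.5483, -0.0068, 0.0332]
ee_rot: [[-0.024, 1.0, -0.005], [0.942, 0.025, 0.334], [0.334, 0.004, -0.943]]
ft_force: [-2.1, -26.0, 6.1]
grip_width: 0.0004
gripper_force: 13.1
clock: 19.15
tcp_pos: [0.5483, -0.0765, 0.0476]
ee_rot: [[-0.03, 0.999, -0.012], [0.939, 0.032, 0.343], [0.343, -0.001, -0.939]]
ft_force: [-0.1, -0.0, -0.1]
grip_width: 0.0005
gripper_force: 0.0
clock: 19.65
tcp_pos: [0.5544, -0.182, 0.187]
ee_rot: [[-0.028, 1.0, -0.001], [0.941, 0.027, 0.338], [0.338, 0.009, -0.941]]
ft_force: [0.3, 0.2, -0.3]
grip_width: 0.0307
gripper_force: 0.0
tcp [ 0.5544 -0.182   0.187 ] need tool [ 0.2241 -0.0011  0.0773] x-yaw 91.69515794143226 z [-0.0009  0.3381 -0.9411] y [0.9996 0.0265 0.0085] F [ 0.3436  0.2133 -0.301 ] w 0.03069615927870225 0.0 t 19.65
tray_handle wrist [([319.8, 82.3], 0.77, array([0.5489, 0.0045, 0.036 ]))]
tray_handle side [([489.1, 363.1], 0.87, array([ 0.7  , -0.497,  0.036])), ([295.1, 358.9], 0.62, array([ 0.3391, -0.318 ,  0.036 ]))]
tray_handle top [([407.6, 269.5], 0.7, array([ 0.3549, -0.2831,  0.036 ])), ([465.5, 159.9], 0.59, array([ 0.711 , -0.4771,  0.036 ]))]
cover_bar wrist []
cover_bar side [([310.5, 182.2], 0.98, array([0.5392, 0.0567, 0.19  ])), ([412.7, 268.4], 0.71, array([ 0.6031, -0.3177,  0.19  ]))]
cover_bar top [([299.5, 209.3], 0.95, array([0.5403, 0.0581, 0.19  ]))]
slot_mouth wrist [([313.8, 52.1], 0.61, array([0.5398, 0.0537, 0.022 ]))]
slot_mouth side [([315.4, 233.7], 0.77, array([0.5497, 0.0459, 0.022 ])), ([412.5, 267.2], 0.38, array([ 0.723 , -0.1775,  0.022 ]))]
slot_mouth top [([304.2, 208.8], 0.73, array([0.5492, 0.0506, 0.022 ]))]
vial3_mid wrist []
vial3_mid side []
vial3_mid top [([307.9, 211.1], 0.41, array([0.5406, 0.0377, 0.05  ]))]
```

View pics/w9.png

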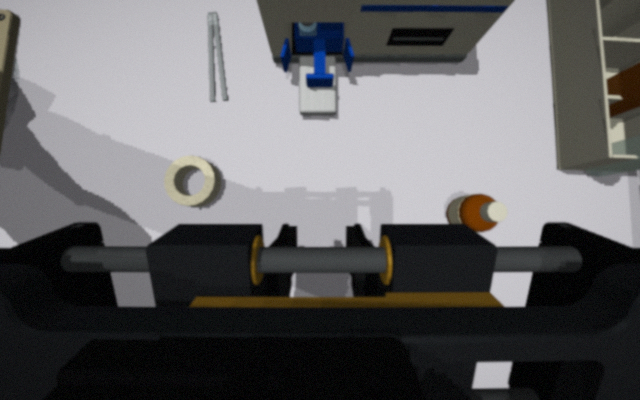

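The tray is home: its handle plate is at (320,82), about 31 mm short of the tongue's end at (318,113), as the sizes require. Next is the cover: I untilt and turn the tool a quarter turn, so the fingers close across the bar.

```bash
python3 -m handwheel '[[[0,0,-0.03,0,-8,0,0.5],[0,0,-0.03,0,-8,0,0.5],[0,0,-0.02,0,-4,0,0.5],[0,0,0,0,0,8.2,0.5],[0,0,0,0,0,8.2,0.5]]]' 
python3 -m handwheel '[[[0,0,0,0,0,8.2,0.5],[0,0,0,0,0,8.2,0.5],[0,0,0,0,0,8.2,0.5],[0,0,0,0,0,8.2,0.5],[0,0,0,0,0,8.2,0.5]]]'
python3 -m handwheel '[[[0,0,0,0,0,8.2,0.5],[0,0,0,0,0,8.2,0.5],[0,0,0,0,0,8.2,0.5],[0,0,0,0,0,8,0.5],[0,0,0,0,0,0,0.5]]]'
python3 - <<'E'
from h import *
np.set_printoptions(precision=4,suppress=True)
todo([.543,.058,.171]); print(manip.observe()['joints'])
ct=shot('top');cs=shot('side')
for _ in range(3):
  ct=shot('top');cs=shot('side')
  a=manip.landmark_of('cover_bar','top');b=manip.landmark_of('cover_bar','side')
  if a and b: print(a[0],b[0],onz(ct,a[0]['at'],.19),tri([(ct,a[0]['at']),(cs,b[0]['at'])]))
E
```

```text
clock: 20.9
tcp_pos: [0.5532, -0.1948, 0.2604]
ee_rot: [[0.257, 0.966, 0.003], [0.966, -0.257, -0.001], [-0.0, 0.003, -1.0]]
ft_force: [0.8, 0.0, -0.1]
grip_width: 0.0432
gripper_force: 0.0
clock: 21.4
tcp_pos: [0.5527, -0.1956, 0.2591]
ee_rot: [[0.829, 0.559, 0.001], [0.559, -0.829, -0.0], [0.001, 0.001, -1.0]]
ft_force: [0.4, 0.4, -0.1]
grip_width: 0.0433
gripper_force: 0.0
clock: 21.9
tcp_pos: [0.5527, -0.1956, 0.2592]
ee_rot: [[1.0, 0.028, 0.001], [0.028, -1.0, -0.0], [0.001, 0.0, -1.0]]
ft_force: [0.4, -0.0, 0.2]
grip_width: 0.0432
gripper_force: 0.0
tcp [ 0.5527 -0.1956  0.2592] need tool [-0.0026 -0.2538  0.0881] x-yaw 1.6239360100726992 z [ 0.0014 -0.0003 -1.    ] y [ 0.0283 -0.9996  0.0003] F [ 0.3578 -0.005   0.1636] w 0.043175648753512125 0.0 t 21.9
[ 0.5716  0.253  -0.3734  1.4978  0.0926  1.4068 -1.3484]
{'at': [298.7, 208.4], 'p': 0.77} {'at': [311.4, 180.3], 'p': 0.94} [0.5428 0.0604 0.19  ] (array([0.543 , 0.0602, 0.1927]), [np.float64(0.0002942860134036299), np.float64(0.00029428601340364554)])
{'at': [299.0, 207.1], 'p': 0.74} {'at': [227.6, 180.7], 'p': 0.57} [0.5465 0.0596 0.19  ] (array([0.4398, 0.077 , 0.2287]), [np.float64(0.10657221167534528), np.float64(0.10657221167534524)])
{'at': [300.7, 206.6], 'p': 0.96} {'at': [311.4, 180.4], 'p': 0.66} [0.548  0.0547 0.19  ] (array([0.5448, 0.0558, 0.1947]), [np.float64(0.0031807039695146114), np.float64(0.0031807039695144986)])
```

```bash
python3 -m handwheel '[[[0,-0.02,0,0,0,0,0.5],[-0.001,-0.035,0,0,0,0,0.5],[-0.001,-0.04,0,0,0,0,0.5],[-0.001,-0.04,0,0,0,0,0.5],[-0.001,-0.04,0,0,0,0,0.5]]]' 
python3 -m handwheel '[[[-0.001,-0.04,0,0,0,0,0.5],[-0.001,-0.025,0,0,0,0,0.5],[-0.001,-0.01,0,0,0,0,0.5],[0,-0.004,0,0,0,0,0.5],[0,0,0,0,0,0,0.5]]]'
python3 - <<'E'
from h import *
np.set_printoptions(precision=4,suppress=True)
todo([.544,.058,.171])
c=shot('wrist','w10.png')
for d in manip.landmark_of('cover_bar','wrist'): print(d,onz(c,d['at'],.19))
E
```

```text
clock: 23.1
tcp_pos: [0.5431, -0.0194, 0.2592]
ee_rot: [[1.0, 0.03, 0.002], [0.03, -1.0, -0.0], [0.002, 0.0, -1.0]]
ft_force: [0.6, 0.2, -0.9]
grip_width: 0.0437
gripper_force: 0.0
clock: 23.6
tcp_pos: [0.5381, 0.0571, 0.259]
ee_rot: [[1.0, 0.03, 0.001], [0.03, -1.0, -0.001], [0.001, 0.001, -1.0]]
ft_force: [0.6, 0.2, 0.7]
grip_width: 0.0431
gripper_force: 0.0
tcp [0.5381 0.0571 0.259 ] need tool [ 0.0058 -0.0008  0.088 ] x-yaw 1.7056009069802536 z [ 0.0013 -0.0005 -1.    ] y [ 0.0298 -0.9996  0.0006] F [0.617  0.1639 0.694 ] w 0.04309134546330405 0.0 t 23.6
{'at': [321.1, 201.7], 'p': 0.84} [0.5435 0.0572 0.19  ]
```

View pics/w10.png

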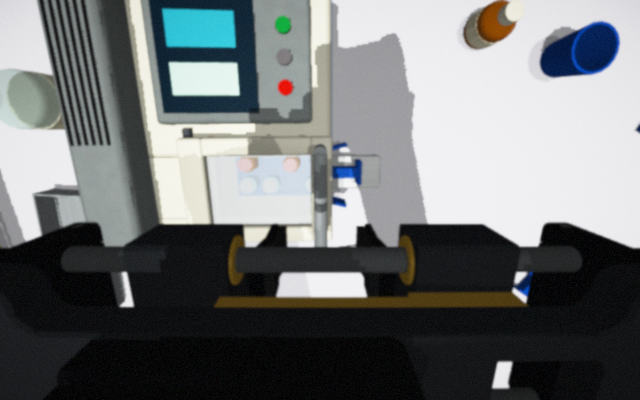

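The bar runs down column 321, midway between the fingers (274 and 365). Through the window, vials stand at (247,163), (291,163), (249,185) and (271,185). I go down on the bar.

```bash
python3 -m handwheel '[[[0.002,0,0.015,0,0,0,0.5],[0.002,0,0.025,0,0,0,0.5],[0.002,0,0.025,0,0,0,0.5],[0,0,0.015,0,0,0,0.5],[0,0,0.007,0,0,0,0.5]]]' 
python3 -m handwheel '[[[0,0,0,0,0,0,0.6],[0,0,0,0,0,0,0.7],[0,0,0,0,0,0,0.8],[0,0,0,0,0,0,0.9],[0,0,0,0,0,0,1]]]' 8
python3 -m handwheel '[[[0,0,0,0,0,0,1],[0,0,0,0,0,0,1]]]'
python3 -c "
from h import *; np.set_printoptions(precision=4,suppress=True); todo([.544,.058,.171])"
```

```text
clock: 24.2
tcp_pos: [0.5432, 0.0574, 0.1699]
ee_rot: [[1.0, 0.03, -0.001], [0.03, -1.0, -0.0], [-0.001, 0.0, -1.0]]
ft_force: [0.3, 0.2, 0.3]
grip_width: 0.0437
gripper_force: 0.0
clock: 24.7
tcp_pos: [0.5443, 0.0581, 0.1726]
ee_rot: [[1.0, 0.031, 0.002], [0.031, -1.0, -0.0], [0.002, 0.0, -1.0]]
ft_force: [0.1, -7.9, 2.1]
grip_width: 0.0115
gripper_force: 8.8
clock: 24.9
tcp_pos: [0.5443, 0.058, 0.1725]
ee_rot: [[1.0, 0.03, 0.002], [0.03, -1.0, -0.0], [0.002, 0.0, -1.0]]
ft_force: [-0.4, -0.9, 3.5]
grip_width: 0.0117
gripper_force: 8.0
tcp [0.5443 0.058  0.1725] need tool [-0.0003  0.      0.0015] x-yaw 1.7418839896947604 z [ 0.0022 -0.0004 -1.    ] y [ 0.0304 -0.9995  0.0004] F [-0.3762 -0.8764  3.4511] w 0.011732030784712095 8.001381754875183 t 24.9
```

```bash
python3 - <<'E'
import numpy as np
r=np.hypot(138,62);p0=np.arctan2(62,138)
d=np.r_[1,2,3,np.full(16,4),3.35,2,1.5,.5]; print(d.sum())
p=p0+np.radians(np.r_[0,np.cumsum(d)]); s=138-r*np.cos(p);h=r*np.sin(p)-62
for i in range(len(d)): print(i+1,round(np.cumsum(d)[i],1),'dy %.1f dz %.1f'%(-(s[i+1]-s[i]),-(h[i+1]-h[i])),'cum %.1f %.1f'%(s[i+1],h[i+1]))
E
```

```text
77.35
1 1.0 dy -1.1 dz -2.4 cum 1.1 2.4
2 3.0 dy -2.3 dz -4.7 cum 3.4 7.1
3 6.0 dy -3.8 dz -6.9 cum 7.2 14.1
4 10.0 dy -5.6 dz -8.9 cum 12.9 23.0
5 14.0 dy -6.2 dz -8.5 cum 19.1 31.5
6 18.0 dy -6.8 dz -8.1 cum 25.9 39.6
7 22.0 dy -7.4 dz -7.6 cum 33.3 47.2
8 26.0 dy -7.9 dz -7.0 cum 41.1 54.2
9 30.0 dy -8.3 dz -6.5 cum 49.5 60.7
10 34.0 dy -8.8 dz -5.9 cum 58.3 66.6
11 38.0 dy -9.2 dz -5.2 cum 67.4 71.8
12 42.0 dy -9.5 dz -4.6 cum 76.9 76.4
13 46.0 dy -9.8 dz -3.9 cum 86.7 80.3
14 50.0 dy -10.1 dz -3.2 cum 96.8 83.6
15 54.0 dy -10.3 dz -2.5 cum 107.0 86.1
16 58.0 dy -10.4 dz -1.8 cum 117.5 87.9
17 62.0 dy -10.5 dz -1.1 cum 128.0 89.0
18 66.0 dy -10.6 dz -0.3 cum 138.5 89.3
19 70.0 dy -10.6 dz 0.4 cum 149.1 88.9
20 73.4 dy -8.8 dz 0.9 cum 157.9 88.0
21 75.4 dy -5.2 dz 0.8 cum 163.1 87.2
22 76.8 dy -3.9 dz 0.7 cum 167.0 86.5
23 77.4 dy -1.3 dz 0.3 cum 168.3 86.2
```

```bash
python3 -m handwheel '[[[0,-0.0011,-0.0024,0,0,0,1],[0,-0.0023,-0.0047,0,0,0,1],[0,-0.0038,-0.0069,0,0,0,1],[0,-0.0056,-0.0089,0,0,0,1],[0,-0.0062,-0.0085,0,0,0,1]]]' 10
python3 -m handwheel '[[[0,0,0,0,0,0,1]]]'
python3 -c "
from h import *; np.set_printoptions(precision=4,suppress=True); todo([.5443-.0304*.0191,.058+.0191,.1725+.0315])"
```

```text
clock: 25.4
tcp_pos: [0.5436, 0.0764, 0.2044]
ee_rot: [[1.0, 0.029, 0.002], [0.029, -1.0, -0.002], [0.002, 0.002, -1.0]]
ft_force: [2.7, -5.4, 1.7]
grip_width: 0.0116
gripper_force: 10.0
clock: 25.5
tcp_pos: [0.5436, 0.077, 0.2053]
ee_rot: [[1.0, 0.031, 0.002], [0.031, -1.0, -0.002], [0.002, 0.002, -1.0]]
ft_force: [-0.6, -5.1, 2.7]
grip_width: 0.0113
gripper_force: 10.0
tcp [0.5436 0.077  0.2053] need tool [ 0.0001 -0.0001  0.0013] x-yaw 1.7510161143277323 z [ 0.0024 -0.0017 -1.    ] y [ 0.0306 -0.9995  0.0018] F [-0.5592 -5.124   2.7193] w 0.011276691181251053 9.992535933852196 t 25.5
```

```bash
python3 -m handwheel '[[[0,-0.0063,-0.0073,0,0,0,1],[0,-0.0071,-0.0074,0,0,0,1],[0,-0.0077,-0.0070,0,0,0,1],[0,-0.0083,-0.0065,0,0,0,1],[0,-0.0088,-0.0059,0,0,0,1]]]'
python3 -m handwheel '[[[0,0,0,0,0,0,1]]]'
python3 - <<'E'
from h import *
np.set_printoptions(precision=4,suppress=True); todo([.5443-.0304*.0583,.058+.0583,.1725+.0666])
c=shot('side','s11.png')
cv2.imwrite('pics/s11c.png',cv2.resize(c['frame'][90:270,200:440,::-1],None,fx=3,fy=3,interpolation=cv2.INTER_CUBIC))
E
```

```text
clock: 26.0
tcp_pos: [0.5425, 0.1137, 0.2394]
ee_rot: [[1.0, 0.028, 0.002], [0.028, -1.0, -0.003], [0.002, 0.003, -1.0]]
ft_force: [-2.1, -6.7, 7.7]
grip_width: 0.0115
gripper_force: 10.0
clock: 26.1
tcp_pos: [0.5425, 0.1153, 0.2401]
ee_rot: [[1.0, 0.031, 0.003], [0.031, -1.0, -0.002], [0.003, 0.002, -1.0]]
ft_force: [-2.4, -9.0, 10.4]
grip_width: 0.0113
gripper_force: 10.0
tcp [0.5425 0.1153 0.2401] need tool [ 0.0001 -0.001   0.001 ] x-yaw 1.7551894683299982 z [ 0.0033 -0.0019 -1.    ] y [ 0.0306 -0.9995  0.002 ] F [-2.4235 -8.998  10.4116] w 0.011278564383393287 10.014799386262894 t 26.1
```

View pics/s11c.png

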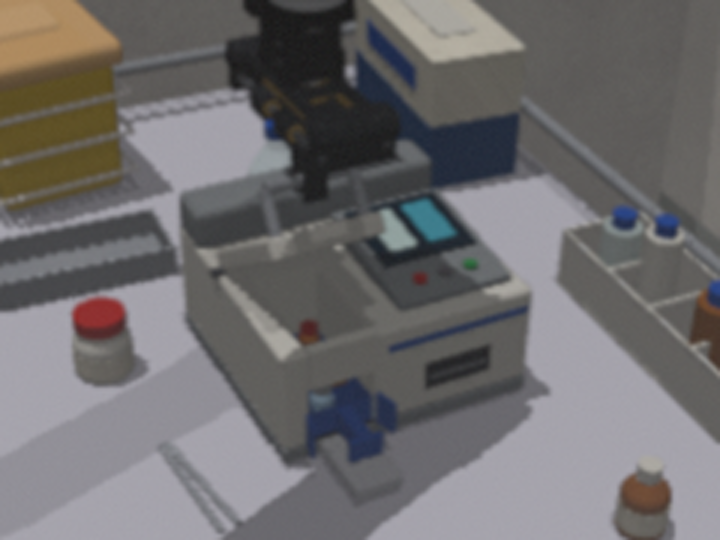

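The side crop shows the cover lifted off its seat, the bar between the fingers, the tray handle outside at crop (365,420) and vials still in place. There is some outward radial force, so I ease outwards and carry on.

```bash
python3 -m handwheel '[[[0,0.0007,-0.0011,0,0,0,1],[0,0.0007,-0.0011,0,0,0,1],[0,0,0,0,0,0,1]]]'
python3 -m handwheel '[[[0,-0.0092,-0.0052,0,0,0,1],[0,-0.0095,-0.0046,0,0,0,1],[0,-0.0098,-0.0044,0,0,0,1],[0,-0.0050,-0.0018,0,0,0,1]]]'
python3 -m handwheel '[[[0,0,0,0,0,0,1]]]'
python3 -c "
from h import *; np.set_printoptions(precision=4,suppress=True); todo([.5443-.0304*.0917,.058+.0917,.1725+.082])"
```

```text
clock: 26.45
tcp_pos: [0.5424, 0.1145, 0.2398]
ee_rot: [[1.0, 0.031, 0.002], [0.031, -1.0, 0.001], [0.002, -0.0, -1.0]]
ft_force: [3.5, -0.0, -1.6]
grip_width: 0.0115
gripper_force: 10.0
clock: 26.85
tcp_pos: [0.5411, 0.149, 0.2566]
ee_rot: [[0.999, 0.032, 0.002], [0.032, -0.999, 0.0], [0.002, -0.0, -1.0]]
ft_force: [0.0, -2.8, 2.6]
grip_width: 0.0117
gripper_force: 10.0
clock: 26.95
tcp_pos: [0.5411, 0.1487, 0.2564]
ee_rot: [[0.999, 0.032, 0.002], [0.032, -0.999, 0.0], [0.002, -0.0, -1.0]]
ft_force: [0.9, -3.9, 5.2]
grip_width: 0.0116
gripper_force: 10.0
tcp [0.5411 0.1487 0.2564] need tool [ 0.0004 -0.001   0.0019] x-yaw 1.8450141597956387 z [ 0.002   0.0002 -1.    ] y [ 0.0322 -0.9995 -0.0002] F [ 0.8554 -3.9354  5.2112] w 0.011607838388906219 10.001345425844193 t 26.95
```

```bash
python3 -m handwheel '[[[0,-0.006,-0.003,0,0,0,1],[0,-0.0095,-0.0034,0,0,0,1],[0,-0.0098,-0.0025,0,0,0,1],[0,-0.0100,-0.0018,0,0,0,1],[0,-0.0060,-0.0007,0,0,0,1]]]'
python3 -m handwheel '[[[0,0,0,0,0,0,1]]]'
python3 -c "
from h import *; np.set_printoptions(precision=4,suppress=True); todo([.5443-.0304*.1683,.058+.1683,.1725+.0862])"
```

```text
clock: 27.45
tcp_pos: [0.5392, 0.1901, 0.2661]
ee_rot: [[0.999, 0.032, -0.001], [0.032, -0.999, -0.0], [-0.001, 0.0, -1.0]]
ft_force: [4.6, 0.6, -15.0]
grip_width: 0.0113
gripper_force: 10.0
clock: 27.55
tcp_pos: [0.5392, 0.19, 0.2662]
ee_rot: [[0.999, 0.032, -0.001], [0.032, -0.999, -0.0], [-0.001, 0.0, -1.0]]
ft_force: [2.4, -0.8, -14.0]
grip_width: 0.0116
gripper_force: 10.0
tcp [0.5392 0.19   0.2662] need tool [ 0.0012 -0.0363  0.0075] x-yaw 1.8546350284360797 z [-0.0007 -0.0001 -1.    ] y [ 0.0324 -0.9995  0.0001] F [  2.3994  -0.7978 -13.9998] w 0.011597592445281288 9.998219758272171 t 27.55
```

```bash
python3 -m handwheel '[[[0,0,0.0015,0,0,0,1],[0,0,0.0015,0,0,0,1],[0,0,0,0,0,0,1]]]'
python3 -m handwheel '[[[0,-0.006,0,0,0,0,1],[0,-0.008,0,0,0,0,1],[0,-0.008,0.0003,0,0,0,1],[0,-0.006,0.0005,0,0,0,1],[0,0,0,0,0,0,1]]]'
python3 -c "
from h import *; np.set_printoptions(precision=4,suppress=True); todo([.5443-.0304*.1683,.058+.1683,.1725+.0862])"
```

```text
clock: 27.85
tcp_pos: [0.5394, 0.1891, 0.2659]
ee_rot: [[1.0, 0.031, 0.002], [0.031, -1.0, 0.0], [0.002, -0.0, -1.0]]
ft_force: [-6.6, -1.5, 5.3]
grip_width: 0.0116
gripper_force: 10.0
clock: 28.35
tcp_pos: [0.5389, 0.218, 0.2639]
ee_rot: [[0.999, 0.032, 0.002], [0.032, -0.999, 0.001], [0.002, -0.001, -1.0]]
ft_force: [-4.3, 0.4, 4.1]
grip_width: 0.0113
gripper_force: 10.0
tcp [0.5389 0.218  0.2639] need tool [ 0.0005 -0.0083  0.0052] x-yaw 1.8313811498319357 z [ 0.002   0.0008 -1.    ] y [ 0.032  -0.9995 -0.0007] F [-4.2799  0.421   4.1449] w 0.01125430446485833 10.010977238416672 t 28.35
```

```bash
python3 -m handwheel '[[[0,-0.003,0.0004,0,0,0,1],[0,-0.003,0.0004,0,0,0,1],[0,-0.0017,0.0002,0,0,0,1],[0,0,0,0,0,0,1],[0,0,0,0,0,0,1]]]'
python3 - <<'E'
from h import *
np.set_printoptions(precision=4,suppress=True); todo([.5443-.0304*.1683,.058+.1683,.1725+.0862])
c=shot('side','s12.png'); t=shot('top')
for n,cc in (('side',c),('top',t)):
    for k in ('cover_bar','cover_hinge'): print(n,k,[(d['at'],d['p']) for d in manip.landmark_of(k,n)[:2]])
for th in (1.25,1.35,1.45):
    p=np.arctan2(62,138)+th; H=np.array([.5443-.0304*.138,.058+.138,.128]); print(th,proj(c,H+[0,-.1513*np.cos(p),.1513*np.sin(p)]))
    for sgn in (-1,1):
      for w in (0,.02): print('  plate free-edge corner',w,proj(c,H+[sgn*.055,-.154*np.cos(th)+w*np.sin(th),.154*np.sin(th)+w*np.cos(th)]))
cv2.imwrite('pics/s12c.png',cv2.resize(c['frame'][90:270,200:440,::-1],None,fx=3,fy=3,interpolation=cv2.INTER_CUBIC))
E
```

```text
clock: 28.85
tcp_pos: [0.5387, 0.2244, 0.2625]
ee_rot: [[1.0, 0.031, 0.001], [0.031, -1.0, 0.0], [0.001, -0.0, -1.0]]
ft_force: [-6.3, -0.1, 3.2]
grip_width: 0.0119
gripper_force: 10.0
tcp [0.5387 0.2244 0.2625] need tool [ 0.0005 -0.0018  0.0038] x-yaw 1.7574250664949345 z [ 0.001   0.0001 -1.    ] y [ 0.0307 -0.9995 -0.0001] F [-6.34   -0.1168  3.2444] w 0.011916380033549511 10.023567974567413 t 28.85
side cover_bar [([284.7, 125.6], 0.69)]
side cover_hinge [([289.5, 177.0], 0.84)]
top cover_bar [([236.4, 210.3], 0.53)]
top cover_hinge [([253.2, 211.3], 0.67)]
1.25 [287.7987 125.7885]
  plate free-edge corner 0 [277.0565 141.6453]
  plate free-edge corner 0.02 [274.3928 136.2401]
  plate free-edge corner 0 [316.0398 133.6845]
  plate free-edge corner 0.02 [313.134  128.5062]
1.35 [285.8056 124.2396]
  plate free-edge corner 0 [274.9836 137.6907]
  plate free-edge corner 0.02 [272.3191 132.9278]
  plate free-edge corner 0 [313.7627 129.9021]
  plate free-edge corner 0.02 [310.8128 125.3522]
1.45 [283.9062 123.2511]
  plate free-edge corner 0 [272.9208 134.2491]
  plate free-edge corner 0.02 [270.2886 130.172 ]
  plate free-edge corner 0 [311.4636 126.6212]
  plate free-edge corner 0.02 [308.507 122.741]
```

View pics/s12c.png

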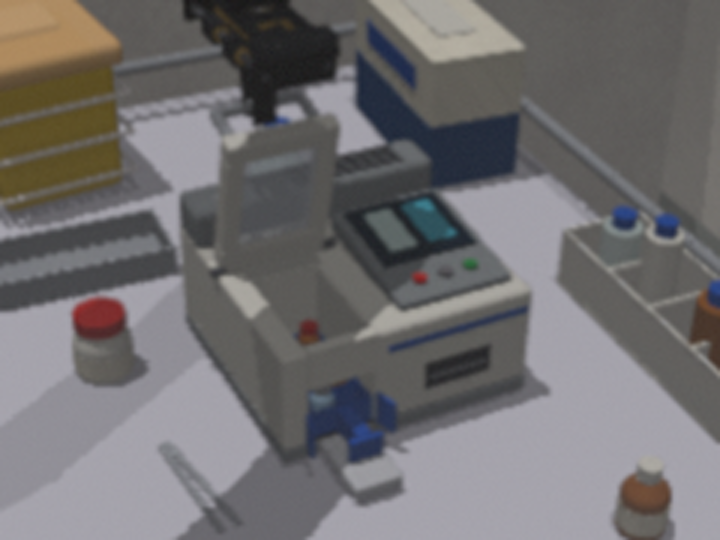

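The side crop shows the cover nearly upright: free-edge corners at crop (222,135) and (338,118), which matches 1.35 rad. The bar is held, the tray is home and the vials are standing. About 2 mm remains.

```bash
python3 -m handwheel '[[[-0.0008,-0.0012,0.0003,0,0,0,1],[0,-0.0008,0.0002,0,0,0,1],[0,0,0,0,0,0,1],[0,0,0,0,0,0,1],[0,0,0,0,0,0,1]]]'
python3 -m handwheel '[[[0,0,0,0,0,0,1],[0,0,0,0,0,0,1],[0,0,0,0,0,0,1],[0,0,0,0,0,0,1],[0,0,0,0,0,0,1]]]'
python3 -c "
from h import *; np.set_printoptions(precision=4,suppress=True); todo([.5443-.0304*.1683,.058+.1683,.1725+.0862]); print(manip.observe()['joint_vel'])"
```

```text
clock: 29.65
tcp_pos: [0.5385, 0.2263, 0.2621]
ee_rot: [[1.0, 0.03, 0.002], [0.03, -1.0, 0.0], [0.002, -0.0, -1.0]]
ft_force: [1.5, 0.1, 3.9]
grip_width: 0.0118
gripper_force: 10.0
clock: 30.15
tcp_pos: [0.5384, 0.2263, 0.2621]
ee_rot: [[1.0, 0.03, 0.002], [0.03, -1.0, 0.0], [0.002, -0.0, -1.0]]
ft_force: [4.1, 1.5, 4.8]
grip_width: 0.0115
gripper_force: 10.0
tcp [0.5384 0.2263 0.2621] need tool [0.0007 0.0001 0.0034] x-yaw 1.7356911448386125 z [ 0.0024  0.0001 -1.    ] y [ 0.0303 -0.9995 -0.0001] F [4.108  1.5413 4.833 ] w 0.011536924390233102 10.011478811502457 t 30.15
[ 0.0009  0.0003  0.0001  0.0003  0.      0.0012 -0.0003]
```

Still, at the target, and the bar is held.

```bash
python3 -c "
from cell import manip; print(manip.finish_job())"
```

```text
the job is handed in; nothing more can be done
None
```

The tray is fully home in the slot with the vials standing, as far as the cameras show, and the cover is held still at about 1.35 rad by a light 10 N pinch on its bar; the job was handed in at about 30 s, still holding.

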